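Shut and latch the medicine cool box

ROBOT

A 6-joint arm with a two-finger parallel gripper is mounted at the origin on the work surface. World frame = base frame: x ahead of the robot, y to its left, z up, the work surface at z = 0. Lengths are in mm, angles in degrees, forces in N, time in s.
With the tool pointing down it reaches from about 300 to 850 mm from the base axis. Payload 4.2 kg.
Tool frame: the origin (TCP) lies between the finger pads; the fingertips stand 14 mm ahead of it and the grasp point (between the pads) lies 5 mm behind it (env.finger_overhang is the distance from the TCP to the fingertips, in mm); z points along the fingers, y is the line along which they close (so a half turn about z gives the same grasp; the last joint's range is limited). The gripper opens to 91 mm and grips with 3 to 60 N. Pads are 32 mm wide; open, the fingers measure 118 mm over their backs; the gripper's body (76 mm by 178 mm) begins 60 mm behind the grasp point.
Start: joints at [68.125, 18.312, 89.639, -0, 72.044, -1.146], TCP at [203.529, 537.79, 227.976] pointing down, gripper open.
Joint ranges: [-177.97, 177.97], [-48.28, 115.42], [12.27, 149.76], [-77.06, 257.06], [2.81, 150.46], [-146.56, 146.56]. Speed limits (degrees/s): [147.25, 147.25, 180, 180, 180, 180].

INTERFACE

Orientations are given as [roll, pitch, yaw] about the fixed x, y, z axes, in that order (R = Rz(yaw) Ry(pitch) Rx(roll)).
In Python, from workcell import status, cams, env, finder gives the robot as it stands.
- The arm moves only by the tool apply_moves, never from a script. Its argument "increments" is a list of rows, each a list of 7 numbers: the opening, from -1 (shut) to 1 (fully open), then the shift along the world's x, y, z in m, then the turn, a rotation vector about the world's x, y, z in degrees. In form: [[gripper, x, y, z, ax, ay, az], ...]. A call has 1 to 5 rows; each row shifts and turns the commanded pose from where the row before left it; what a row does not reach is not made up. A row lasts 1/12 s, in which the tool goes at most 41.7 mm and 7.16 degrees, less where a joint would pass 70% of its speed; a pose out of reach is approached as far as the arm can. A call with a gripper value outside its range is refused whole. The fingers move at their own pace and stop on an object; "newtons" is the grip in N (left out, the last holds). Time passes only in rows, so rows that do not move let the fingers close. It gives the time, the measured TCP pose, the force, the opening and the grip force at its end, in the units of the state.
- status.state(): the state, without advancing time (a new reading comes with each control period).
- cams.grab_frame(name): name is "scene" or "top" or "wrist"; returns a dict with "color" (400x640x3 uint8, red, green, blue), "intrinsics" (3x3 intrinsics, pixels), "R" (3x3) and "t" (3): a world point X has camera coordinates R X + t. Camera axes: x right, y down, z forward; pixel columns grow to the right and rows downward; lengths in mm; the calibration is good to about 2 mm. A picture is of the moment at which its call begins. There is no depth.
- env.job_done(): hands the job in; it is judged then, once.
Trained networks look in the newest picture that a camera, given by its name, has taken for a name from the list of things; names that differ only in an ending like _2 or _b are one class to them, and where a whole thing is asked for, a point or a joint stands for the part that bears it (a point fixed in the world has none). Each returns a list of dicts, best first, with "score" (0 to 1); they miss things now and then, are a little off and sometimes report something else, mostly with a low value. They report only what shows in the picture. A call takes as long as a camera call.
- finder.boxes_of(query, camera): "rect" ([left, top, width, height] in pixels, round what is visible of it).
- finder.trace(query, camera): "pixels" (400x640 bool, what is visible of it) and "rect" ([left, top, width, height] in pixels, round what is visible of it).
The state is a dict: "time_s": time; "qpos": joint angles; "qvel": joint speeds; "effort": joint torques, N m; "ee_pos": TCP position; "ee_rot": TCP orientation; "force": force on the tool from outside, world axes, zero at the start; "torque": the same for the moment, N m; "gripper_width": finger opening in mm; "gripper_force": force on a finger pad.
Only numpy, scipy, OpenCV 4.12 (cv2) and the standard library are available. Lean on these libraries where they do the work, as an engineer would, in place of code of your own. Each camera call takes 0.05 s, during which the arm holds its last target. There are 200 camera calls.

TASK

The medicine cool box on the dispensary desk has been left ajar. With closed fingertips push its lid fully down, and only then push the red toggle lever on its front over past centre, towards the lid, so that it snaps across and stays there with the lid shut. Do not force or squeeze anything, do not open the lid wider, and leave the bottles and the jar standing where they are.

Things in the scene. Friction and masses are not known exactly. Their poses are not given: they have to be found in the camera images.
- cool_box: Mint-green open-topped insulated box, 200 mm (its x) by 280 mm (its y) by 130 mm high, walls 16 mm, fixed to the desk. Origin: centre of its underside. Its x axis points from the front wall (with the latch, robot side) to the hinge side, z up. Its yaw varies within 0.35 rad. Cartons packed inside stay below the rim.
- lid (a joint): Lid angle in rad: 0 = shut flat on the rim (mechanical stop), growing as the front edge rises; starts between 0.4 and 0.85, stop at 1.2. A stiff friction hinge: the lid stays wherever it is left; about 2 to 7 N near the front edge pushes it down.
- lid_hinge (a point): Middle of the lid's hinge line, on the far rim: at x +100 mm, y 0, z 130 mm in the cool_box frame. The hinge line runs along the box's y.
- lid_front (a point): Middle of the top front edge of the white lid (moves with the lid). The lid is a slab 200 mm from hinge line to front edge, 280 mm along the hinge, 20 mm thick; its underside lies in the hinge plane, so its top is 20 mm above that. When shut its top is 150 mm above the desk and its front edge is flush with the box's front wall. The grey liner under it is 8 mm thick.
- latch (a joint): Lever angle in rad, two stable ends: 0 = open, leaning 0.6 rad (34 degrees) from upright away from the lid, towards the robot; 1.2 = locked, leaning 0.6 rad the other way over the lid, its rubber foot on the lid. Centre is 0.6. A spring drives it to whichever end is nearer: about 3 N at the tip starts it moving, less towards the centre. It starts at 0.
- latch_pivot (a point): Pivot of the lever, 30 mm in front of the box's front wall and 125 mm above the desk; the pivot line is parallel to the box's y axis. The steel bracket round it is 56 mm wide and reaches 44 mm out from the wall and 135 mm above the desk. It sits on the front wall up to 60 mm to either side of the middle.
- latch_tip (a point): Centre of the rounded end of the red lever handle, 100 mm from the pivot (moves with the lever). The handle is a round bar of 20 mm diameter from 55 to 100 mm from the pivot plus a round end (overall 110 mm); below that a 12 mm steel rod. On the lid side, 0.36 rad round from the handle, an 8 mm arm with a rubber foot (14 mm ball) ends 52 mm from the pivot.
- pill_bottle: Bystander: loose amber bottle, 44 mm diameter, 85 mm high, standing on the desk near a front corner of the box. Origin: centre of its underside, z axis up.
- cream_jar: Bystander: loose white jar with blue cap, 60 mm diameter, 55 mm high, standing near the other front corner. Origin: centre of its underside, z axis up.
- gel_bottle: Bystander: loose clear bottle with blue cap, 60 mm diameter, 150 mm high, standing beside the box. Origin: centre of its underside, z axis up.
- latch_base: Steel bracket of the latch, carrying the lever, fixed to the box's front wall. Origin: on the front wall's face at desk level, below the middle of the bracket; axes parallel to the cool_box's. The pivot is at x -30 mm, z 125 mm in this frame.

How it is judged:
By the outcome, as a careful person would: the job done as asked, in the order asked, and still so for the second after the job is handed in, with the robot touching nothing.
It also fails if it takes over 42 s, if anything falls off the work surface, if the arm or the gripper's body presses on something with over 40 N, if the wrist force passes 120 N, or if a joint passes its speed limit or range.

## Working session

There is one attempt and no reset: what is moved stays moved. The work goes in short steps, Python scripts to look and compute and a tool call to move; the robot and the scene stay as the last step left them, time stands still between calls to the robot, and variables do not carry over. Pictures are saved under pics/ and viewed, at most 10 in all, crops included, and the job is handed in when it is done.

Besides the shell and the picture viewer there is one more tool, called as name(argument=value, ...) on one line, values as JSON. apply_moves: Moves the arm, as the interface text tells. Its arguments: {"type":"object","properties":{"increments":{"type":"array","items":{"type":"array","items":{"type":"number"}}},"newtons":{"type":"number"}},"required":["increments"]}

```bash
mkdir -p pics; cat > h.py <<'E'
from workcell import status,cams,env,finder
import numpy as np,cv2
def proj(f,X):
    c=np.atleast_2d(X)@f["R"].T+f["t"]; p=c@f["intrinsics"].T; return p[:,:2]/p[:,2:]
def save(f,n): cv2.imwrite(f"pics/{n}.png",f["color"][:,:,::-1])
E
python3 - <<'E'
from h import *
np.set_printoptions(precision=2,suppress=True)
for c in("scene","top"):
    f=cams.grab_frame(c); save(f,c+"0"); np.savez(c+"0.npz",**f)
    print(c,-f["R"].T@f["t"],f["intrinsics"][0,0],f["R"][2])
    for q in["cool_box","lid","latch","latch_base","pill_bottle","cream_jar","gel_bottle"]:
        for d in finder.boxes_of(q,c)[:2]: print(q,round(d["score"],2),d["rect"])
E
```

```text
scene [ 182.27 -266.89  793.75] 414.6054182254765 [ 0.53  0.33 -0.78]
cool_box 0.58 [295.7, 140.3, 167.2, 151.9]
lid 0.9 [298.8, 141.2, 165.2, 41.8]
latch 0.78 [352.2, 250.2, 13.6, 22.0]
latch_base 0.63 [345.1, 246.2, 31.7, 32.7]
pill_bottle 0.8 [424.4, 304.0, 26.3, 29.3]
cream_jar 0.56 [267.9, 264.0, 25.8, 39.6]
cream_jar 0.32 [302.9, 140.7, 164.0, 43.4]
gel_bottle 0.91 [446.0, 235.1, 41.4, 54.9]
top [556.81  14.29 905.45] 381.98203657061055 [ 0.12  0.   -0.99]
cool_box 0.94 [286.5, 111.5, 173.8, 142.4]
lid 0.71 [282.3, 107.8, 177.6, 108.0]
latch 0.71 [382.2, 241.9, 33.0, 38.3]
latch_base 0.64 [367.5, 225.4, 45.8, 54.1]
latch_base 0.48 [308.6, 267.2, 24.5, 28.6]
pill_bottle 0.9 [443.2, 221.8, 25.2, 20.3]
cream_jar 0.74 [310.2, 265.8, 23.7, 30.4]
gel_bottle 0.83 [435.3, 158.8, 39.1, 32.2]
```

View pics/scene0.png

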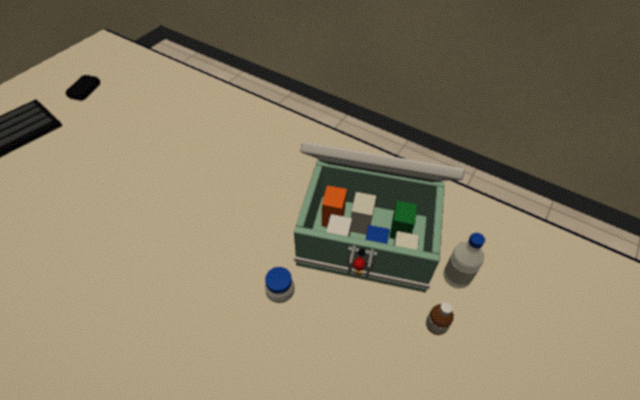

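View pics/top0.png

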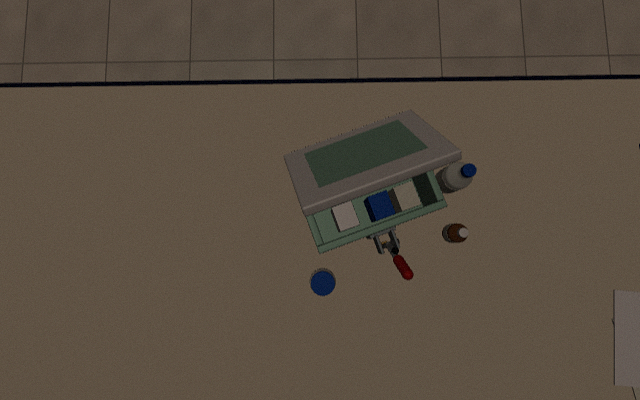

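The scene view shows the box at about x 297–443, y 150–285, with the lid edge at y≈160 and the red lever at (359,263). In the top view the lid's corners are near (285,155), (410,111), (461,152) and (305,208), and the lever tip is at (407,274). I'll enlarge both for a model fit.

```bash
python3 - <<'E'
from h import *
a=np.load("scene0.npz")["color"][130:300,285:495,::-1];b=np.load("top0.npz")["color"][100:290,275:485,::-1]
g=lambda im:np.clip((im/255.)**.6*255,0,255).astype(np.uint8)
A=cv2.resize(g(a),None,fx=3.8,fy=3.4*1.0,interpolation=3)[:,:]
# keep isotropic
A=cv2.resize(g(a),None,fx=3.5,fy=3.5,interpolation=3);B=cv2.resize(g(b),None,fx=3,fy=3,interpolation=3)
cv2.imwrite("pics/A.png",A);cv2.imwrite("pics/B.png",B);print(A.shape,B.shape)
E
```

```text
(595, 735, 3) (570, 630, 3)
```

View pics/A.png

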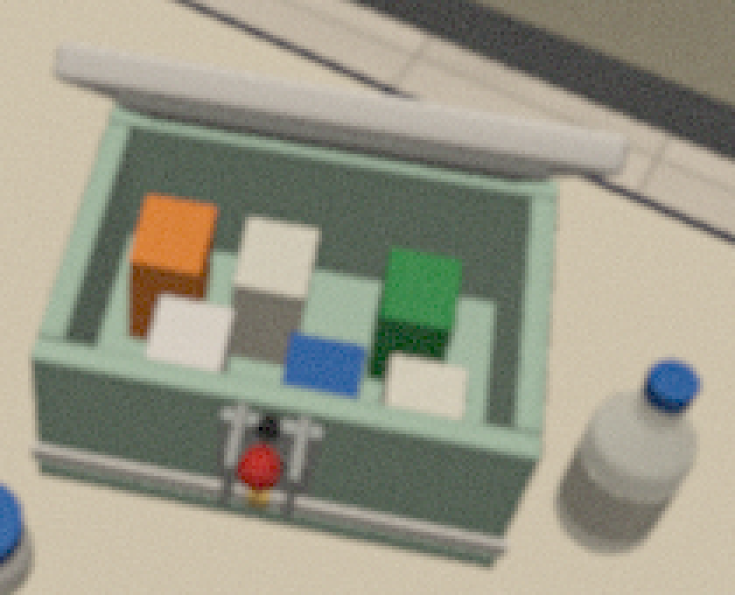

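View pics/B.png

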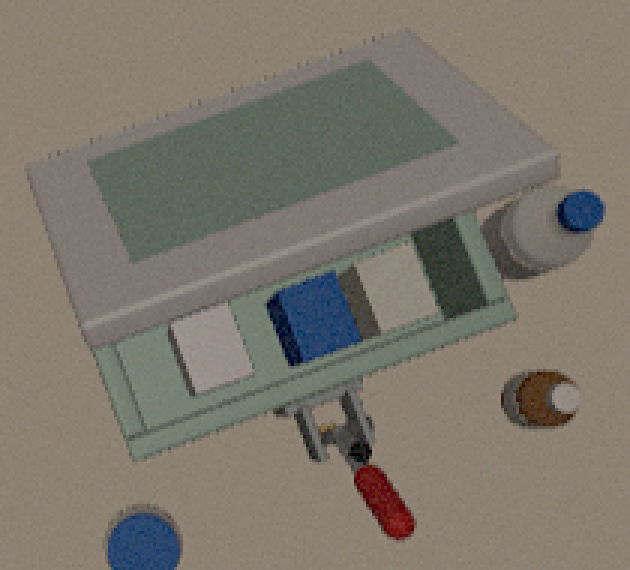

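Crop A: rim corners at (38,352), (538,443), (115,108), (553,185), lid front edge from (58,47) to (625,133), lever tip at (260,466). Crop B: front rim at (135,460) to (515,318), lid front top edge from (85,325) to (557,153), hinge corners (28,168) and (410,30), tip at (399,524).

```bash
cat > fit.py <<'E'
from h import *
from scipy.optimize import least_squares
S=dict(np.load("scene0.npz"));T=dict(np.load("top0.npz"))
def model(p):
    x,y,w,a,o,l=p; c,s=np.cos(w),np.sin(w)
    W=lambda X:np.array([x+c*X[0]-s*X[1],y+s*X[0]+c*X[1],X[2]])
    L=lambda d,yy,h:W([100-d*np.cos(a)+h*np.sin(a),yy,130+d*np.sin(a)+h*np.cos(a)])
    r=0.6-l
    tip=W([-130-100*np.sin(r),o,125+100*np.cos(r)])
    return W,L,tip
def pts(p):
    W,L,tip=model(p)
    s=[(W([-100,140,130]),38,352),(W([-100,-140,130]),538,443),(W([100,140,130]),115,108),(W([100,-140,130]),553,185),
       (L(200,140,0),62,76),(L(200,-140,0),624,172),(tip,260,466),(W([-100,-140,0]),490,563)]
    t=[(W([-100,140,130]),135,460),(W([-100,-140,130]),515,318),(L(200,140,20),85,325),(L(200,-140,20),557,153),
       (L(0,140,20),28,168),(L(0,-140,20),410,30),(tip,399,524)]
    e=[]
    for X,u,v in s:e+=list(proj(S,X)[0]-[285+u/3.5,130+v/3.5])
    for X,u,v in t:e+=list(proj(T,X)[0]-[275+u/3,100+v/3])
    return np.array(e)
if __name__=="__main__":
    np.set_printoptions(precision=2,suppress=True)
    r=least_squares(pts,[600,0,.3,.6,0,0],loss="soft_l1");print(r.x,r.fun.reshape(-1,2))
    W,L,tip=model(r.x);np.save("p.npy",r.x)
    print("tip",tip,"front",L(200,0,20),"front,latch side",L(200,r.x[4],20),"hinge",W([100,0,130]),"xdir",np.cos(r.x[2]),np.sin(r.x[2]))
    for n,a,b,h in[("pill",(424.4+13,304+5),(455.8,232),85),("gel",(476,241),(468,171),150),("jar",(278.6,275),(322.5,283),55)]:
        q=least_squares(lambda X:np.r_[proj(S,[*X,h])[0]-a,proj(T,[*X,h])[0]-b],[500,0]);print(n,q.x,q.fun)
    print(status.state())
E
python3 fit.py
```

```text
[673.63 -82.87  12.9  610.32   2.03  12.59] [[-3.04  1.59]
 [ 1.32  5.17]
 [-0.67 -1.63]
 [ 2.09 -1.18]
 [-3.29  0.35]
 [ 0.06  1.47]
 [-0.12  0.7 ]
 [ 0.54  2.48]
 [-0.73  0.58]
 [ 1.77  0.17]
 [-2.02 -0.28]
 [ 1.79 -1.66]
 [-1.37 -2.07]
 [-0.84 -1.87]
 [-0.31 -1.32]]
tip [ 498.85 -142.22  208.8 ] front [657.67 -88.49 293.49] front,latch side [657.   -86.57 293.49] hinge [767.97 -49.68 130.  ] xdir 0.9433105535733325 0.33191143324262434
pill [ 567.61 -278.99] [ 0.42 -3.2   1.48  3.07]
gel [ 692.32 -286.22] [-0.33 -1.42  1.06  0.92]
jar [470.44  11.26] [-0.19  1.48 -0.64 -1.32]
{'time_s': 0.8, 'qpos': array([68.12, 18.31, 89.64, -0.  , 72.04, -1.15]), 'qvel': array([-0.12,  0.03,  0.01, -0.03, -0.05,  0.12]), 'effort': array([ -0.  , -41.23, -23.22,   0.07,   0.04,   0.  ]), 'ee_pos': array([203.54, 537.79, 228.01]), 'ee_rot': array([179.99,   0.  , 159.27]), 'force': array([-0.83,  0.36, -0.78]), 'torque': array([-0.01,  0.04, -0.01]), 'gripper_force': 0.0, 'gripper_width': 91.34575014701578}
```

apply_moves(increments=[[-1, 0.0244, -0.0307, 0.0056, 0, 0, 2], [-1, 0.0244, -0.0307, 0.0056, 0, 0, 2], [-1, 0.0244, -0.0307, 0.0056, 0, 0, 2], [-1, 0.0244, -0.0307, 0.0056, 0, 0, 2], [-1, 0.0244, -0.0307, 0.0056, 0, 0, 2]], newtons=10)

```text
time_s: 1.22
ee_pos: [326.3, 382.8, 256.3]
ee_rot: [180.0, 0.0, 169.4]
force: [0.4, 0.7, 0.0]
gripper_width: 60.7
gripper_force: 0.0
```

apply_moves(increments=[[-1, 0.0244, -0.0307, 0.0056, 0, 0, 2], [-1, 0.0244, -0.0307, 0.0056, 0, 0, 2], [-1, 0.0244, -0.0307, 0.0056, 0, 0, 2], [-1, 0.0244, -0.0307, 0.0056, 0, 0, 2], [-1, 0.0244, -0.0307, 0.0056, 0, 0, 2]])

```text
time_s: 1.63
ee_pos: [448.4, 229.1, 284.5]
ee_rot: [180.0, 0.0, 179.4]
force: [0.4, 0.3, -0.0]
gripper_width: 27.7
gripper_force: 0.0
```

apply_moves(increments=[[-1, 0.0244, -0.0307, 0.0056, 0, 0, 2], [-1, 0.0244, -0.0307, 0.0056, 0, 0, 2], [-1, 0.0244, -0.0307, 0.0056, 0, 0, 2], [-1, 0.0244, -0.0307, 0.0056, 0, 0, 2], [-1, 0.0244, -0.0307, 0.0056, 0, 0, 2]])

```text
time_s: 2.05
ee_pos: [570.4, 75.5, 312.4]
ee_rot: [180.0, 0.0, -170.6]
force: [0.9, 0.6, 1.1]
gripper_width: 0.5
gripper_force: 0.0
```

apply_moves(increments=[[-1, 0.0244, -0.0307, 0.0056, 0, 0, 2], [-1, 0.0244, -0.0307, 0.0056, 0, 0, 2], [-1, 0.0244, -0.0307, 0.0056, 0, 0, 2], [-1, 0.0244, -0.0307, 0.0056, 0, 0, 2], [-1, 0.0244, -0.0307, 0.0056, 0, 0, 2]])

```text
time_s: 2.47
ee_pos: [692.3, -77.9, 340.3]
ee_rot: [180.0, 0.0, -160.6]
force: [-0.1, -1.0, -0.1]
gripper_width: 0.4
gripper_force: 0.0
```

apply_moves(increments=[[-1, 0, 0, -0.014, 0, 0, 0], [-1, 0, 0, -0.014, 0, 0, 0], [-1, 0, 0, -0.012, 0, 0, 0], [-1, 0, 0, -0.008, 0, 0, 0], [-1, 0, 0, -0.005, 0, 0, 0]])

```text
time_s: 2.88
ee_pos: [691.2, -76.2, 285.7]
ee_rot: [179.9, -0.1, -160.7]
force: [0.7, 0.5, 2.9]
gripper_width: 0.3
gripper_force: 1.7
```

apply_moves(increments=[[-1, -0.0038, -0.0013, -0.0036, 0, 0, 0], [-1, -0.0038, -0.0013, -0.0036, 0, 0, 0], [-1, -0.0038, -0.0013, -0.0036, 0, 0, 0], [-1, -0.0038, -0.0013, -0.0036, 0, 0, 0], [-1, -0.0038, -0.0013, -0.0036, 0, 0, 0]])

```text
time_s: 3.3
ee_pos: [672.5, -82.8, 269.4]
ee_rot: [-180.0, 0.1, -160.7]
force: [3.3, 1.0, 1.5]
gripper_width: 0.7
gripper_force: 1.3
```

apply_moves(increments=[[-1, -0.0033, -0.0011, -0.0038, 0, 0, 0], [-1, -0.0033, -0.0011, -0.0038, 0, 0, 0], [-1, -0.0033, -0.0011, -0.0038, 0, 0, 0], [-1, -0.0033, -0.0011, -0.0038, 0, 0, 0], [-1, -0.0033, -0.0011, -0.0038, 0, 0, 0]])

```text
time_s: 3.72
ee_pos: [655.8, -88.6, 249.7]
ee_rot: [-180.0, 0.0, -160.7]
force: [2.3, -0.6, 1.5]
gripper_width: 0.4
gripper_force: 1.2
```

apply_moves(increments=[[-1, -0.0027, -0.001, -0.0043, 0, 0, 0], [-1, -0.0027, -0.001, -0.0043, 0, 0, 0], [-1, -0.0027, -0.001, -0.0043, 0, 0, 0], [-1, -0.0027, -0.001, -0.0043, 0, 0, 0], [-1, -0.0027, -0.001, -0.0043, 0, 0, 0]])

```text
time_s: 4.13
ee_pos: [642.3, -93.3, 228.0]
ee_rot: [180.0, 0.0, -160.7]
force: [2.4, -0.8, 2.3]
gripper_width: 0.5
gripper_force: 1.2
```

apply_moves(increments=[[-1, -0.0021, -0.0007, -0.0046, 0, 0, 0], [-1, -0.0021, -0.0007, -0.0046, 0, 0, 0], [-1, -0.0021, -0.0007, -0.0046, 0, 0, 0], [-1, -0.0021, -0.0007, -0.0046, 0, 0, 0], [-1, -0.0021, -0.0007, -0.0046, 0, 0, 0]])

```text
time_s: 4.55
ee_pos: [631.9, -96.7, 205.0]
ee_rot: [180.0, 0.0, -160.7]
force: [1.3, -0.8, 1.3]
gripper_width: 0.4
gripper_force: 1.1
```

apply_moves(increments=[[-1, -0.0014, -0.0005, -0.0049, 0, 0, 0], [-1, -0.0014, -0.0005, -0.0049, 0, 0, 0], [-1, -0.0014, -0.0005, -0.0049, 0, 0, 0], [-1, -0.0014, -0.0005, -0.0049, 0, 0, 0], [-1, -0.0014, -0.0005, -0.0049, 0, 0, 0]])

```text
time_s: 4.97
ee_pos: [625.1, -99.1, 180.5]
ee_rot: [180.0, 0.0, -160.7]
force: [1.2, 0.1, 1.5]
gripper_width: 0.2
gripper_force: 1.1
```

apply_moves(increments=[[-1, -0.0005, -0.0002, -0.004, 0, 0, 0], [-1, -0.0005, -0.0002, -0.004, 0, 0, 0], [-1, -0.0005, -0.0002, -0.003, 0, 0, 0], [-1, 0, 0, -0.002, 0, 0, 0], [-1, 0, 0, -0.001, 0, 0, 0]])

```text
time_s: 5.38
ee_pos: [622.8, -99.9, 166.4]
ee_rot: [180.0, -0.1, -160.7]
force: [-1.6, -1.0, 2.6]
gripper_width: 0.4
gripper_force: 1.2
```

apply_moves(increments=[[-1, 0, 0, -0.001, 0, 0, 0], [-1, 0, 0, -0.001, 0, 0, 0], [-1, 0, 0, -0.0005, 0, 0, 0]])

```text
time_s: 5.63
ee_pos: [623.1, -99.7, 164.4]
ee_rot: [180.0, -0.0, -160.7]
force: [-2.2, -0.8, 2.0]
gripper_width: 0.6
gripper_force: 1.3
```

apply_moves(increments=[[-1, 0, 0, -0.0007, 0, 0, 0], [-1, 0, 0, -0.0007, 0, 0, 0]])

```text
time_s: 5.8
ee_pos: [623.2, -99.7, 164.2]
ee_rot: [180.0, -0.0, -160.7]
force: [-4.3, 0.1, 11.2]
gripper_width: 0.3
gripper_force: 5.5
```

apply_moves(increments=[[-1, 0, 0, -0.0005, 0, 0, 0], [-1, 0, 0, 0, 0, 0, 0]])

```text
time_s: 5.97
ee_pos: [623.2, -99.7, 164.3]
ee_rot: [-180.0, 0.0, -160.7]
force: [-4.1, 0.0, 10.1]
gripper_width: 0.4
gripper_force: 4.7
```

apply_moves(increments=[[-1, 0, 0, 0.01, 0, 0, 0], [-1, 0, 0, 0.036, 0, 0, 0], [-1, 0, 0, 0.04, 0, 0, 0], [-1, 0, 0, 0.04, 0, 0, 0], [-1, -0.02, -0.007, 0, 0, 0, 0]])

```text
time_s: 6.38
ee_pos: [610.0, -106.5, 297.6]
ee_rot: [-179.5, 1.0, -160.6]
force: [1.1, -0.4, 0.5]
gripper_width: 0.8
gripper_force: 0.0
```

apply_moves(increments=[[-1, -0.0304, -0.0104, 0, 0, 0, 0], [-1, -0.0304, -0.0104, 0, 0, 0, 0], [-1, -0.0304, -0.0104, 0, 0, 0, 0], [-1, -0.0304, -0.0104, 0, 0, 0, 0], [-1, -0.0304, -0.0104, 0, 0, 0, 0]])

```text
time_s: 6.8
ee_pos: [450.5, -158.9, 288.7]
ee_rot: [-180.0, 0.1, -160.7]
force: [-0.3, 0.1, -0.2]
gripper_width: 0.8
gripper_force: 0.0
```

```bash
python3 - <<'E'
from h import *
I=[]
for c in("scene","top"):
    f=cams.grab_frame(c); np.savez(c+"1.npz",**f); I.append(f["color"])
    for d in finder.boxes_of("latch",c)[:2]: print(c,d)
a=cv2.resize(I[0][120:310,260:480],None,fx=1.8,fy=1.8);b=cv2.resize(I[1][100:290,265:485],None,fx=1.8,fy=1.8)
o=np.hstack([a,b]);cv2.imwrite("pics/C.png",np.clip((o/255.)**.6*255,0,255).astype(np.uint8)[:,:,::-1]);print(status.state()["ee_pos"])
E
```

```text
scene {'rect': [311.6, 167.9, 133.5, 88.4], 'score': 0.19}
top {'rect': [383.6, 243.4, 34.1, 38.1], 'score': 0.81}
[ 451.808603   -158.9466183   289.26547876]
```

View pics/C.png

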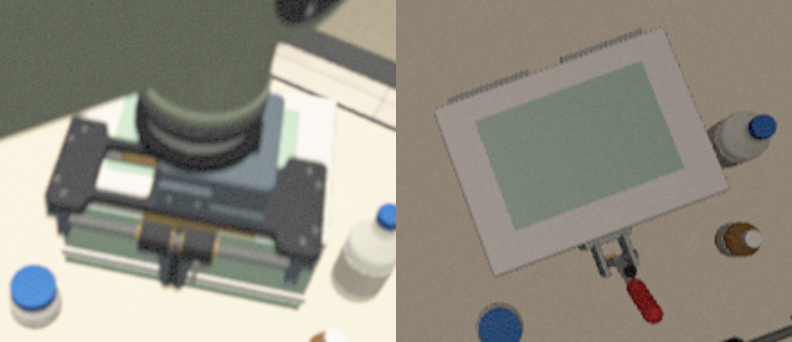

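The top crop shows the lid shut flat and the lever still open, its tip at (655,315) in the crop, which matches the fit. The bystanders haven't moved. Next I lower behind the lever and push.

apply_moves(increments=[[-1, 0, 0, -0.03, 0, 0, 0], [-1, 0, 0, -0.03, 0, 0, 0], [-1, 0, 0, -0.02, 0, 0, 0], [-1, 0.0075, 0.0026, 0, 0, 0, 0], [-1, 0.0075, 0.0026, 0, 0, 0, 0]])

```text
time_s: 7.42
ee_pos: [468.0, -153.1, 208.2]
ee_rot: [179.9, -0.0, -160.7]
force: [0.2, -0.3, 0.0]
gripper_width: 0.4
gripper_force: 0.0
```

apply_moves(increments=[[-1, 0.0047, 0.0017, 0, 0, 0, 0], [-1, 0.0047, 0.0017, 0, 0, 0, 0], [-1, 0.0047, 0.0017, 0, 0, 0, 0], [-1, 0.0047, 0.0017, 0, 0, 0, 0], [-1, 0.0047, 0.0017, 0, 0, 0, 0]])

```text
time_s: 7.83
ee_pos: [490.4, -145.0, 210.6]
ee_rot: [-179.9, -0.0, -160.7]
force: [-5.3, -0.5, 3.9]
gripper_width: 0.7
gripper_force: 2.4
```

apply_moves(increments=[[-1, 0.0047, 0.0017, 0, 0, 0, 0], [-1, 0.0047, 0.0017, 0, 0, 0, 0], [-1, 0.0047, 0.0017, 0, 0, 0, 0], [-1, 0.0047, 0.0017, 0, 0, 0, 0], [-1, 0.0047, 0.0017, 0, 0, 0, 0]])

```text
time_s: 8.25
ee_pos: [514.6, -136.4, 208.8]
ee_rot: [-180.0, 0.1, -160.7]
force: [-2.1, -0.3, 1.0]
gripper_width: 0.1
gripper_force: 0.7
```

apply_moves(increments=[[-1, 0.0047, 0.0017, 0, 0, 0, 0], [-1, 0.0047, 0.0017, 0, 0, 0, 0], [-1, 0.0047, 0.0017, 0, 0, 0, 0], [-1, 0.0047, 0.0017, 0, 0, 0, 0], [-1, 0.0047, 0.0017, 0, 0, 0, 0]])

```text
time_s: 8.67
ee_pos: [537.8, -127.9, 208.5]
ee_rot: [-180.0, 0.0, -160.7]
force: [-0.1, -0.1, 0.1]
gripper_width: 0.4
gripper_force: 0.0
```

apply_moves(increments=[[-1, 0, 0, 0, 0, 0, 0], [-1, -0.03, -0.0105, 0, 0, 0, 0], [-1, -0.036, -0.0127, 0, 0, 0, 0], [-1, 0, 0, 0.03, 0, 0, 0], [-1, -0.03, 0.02, 0.02, 0, 0, 0]])

```text
time_s: 9.08
ee_pos: [441.1, -133.1, 257.2]
ee_rot: [180.0, -0.1, -160.9]
force: [2.7, 0.3, 0.8]
gripper_width: 0.5
gripper_force: 0.0
```

apply_moves(increments=[[-1, -0.025, 0.03, 0, 0, 0, 0], [-1, -0.02, 0.036, 0, 0, 0, 0], [-1, -0.01, 0.04, 0, 0, 0, 0], [-1, 0, 0.04, 0, 0, 0, 0], [-1, 0, 0.04, 0, 0, 0, 0]])

```text
time_s: 9.5
ee_pos: [385.0, 56.0, 259.2]
ee_rot: [-180.0, 0.1, -160.8]
force: [1.1, -0.1, 0.4]
gripper_width: 0.5
gripper_force: 0.0
```

apply_moves(increments=[[-1, 0, 0.04, 0, 0, 0, 0], [-1, 0, 0.04, 0, 0, 0, 0], [-1, 0, 0.04, 0, 0, 0, 0], [-1, 0, 0.03, 0, 0, 0, 0], [-1, 0, 0, 0, 0, 0, 0]])

```text
time_s: 9.92
ee_pos: [386.1, 209.4, 258.6]
ee_rot: [179.9, 0.1, -160.4]
force: [-0.2, -0.2, -0.0]
gripper_width: 0.2
gripper_force: 0.0
```

```bash
python3 - <<'E'
from h import *
I=[]
for c in("scene","top"):
    f=cams.grab_frame(c); np.savez(c+"2.npz",**f); I.append(f["color"])
    for q in("latch","pill_bottle","cream_jar","gel_bottle"):
      for d in finder.boxes_of(q,c)[:1]: print(c,q,d)
a=cv2.resize(I[0][120:340,260:500],None,fx=1.66,fy=1.66);b=cv2.resize(I[1][90:310,265:505],None,fx=1.66,fy=1.66)
o=np.hstack([a,b]);cv2.imwrite("pics/D.png",np.clip((o/255.)**.6*255,0,255).astype(np.uint8)[:,:,::-1]);print(status.state()["ee_pos"])
E
```

```text
scene latch {'rect': [356.8, 203.6, 19.0, 60.0], 'score': 0.64}
scene pill_bottle {'rect': [424.5, 305.1, 27.3, 30.8], 'score': 0.66}
scene cream_jar {'rect': [264.7, 267.3, 28.5, 34.3], 'score': 0.95}
scene gel_bottle {'rect': [444.4, 235.6, 41.9, 53.5], 'score': 0.82}
top latch {'rect': [374.8, 209.3, 18.2, 36.6], 'score': 0.57}
top pill_bottle {'rect': [441.3, 219.8, 26.7, 26.0], 'score': 0.68}
top cream_jar {'rect': [311.0, 266.2, 23.2, 27.8], 'score': 0.6}
top gel_bottle {'rect': [439.0, 160.9, 36.5, 30.7], 'score': 0.64}
[386.1790798  203.91611865 258.69512121]
```

View pics/D.png

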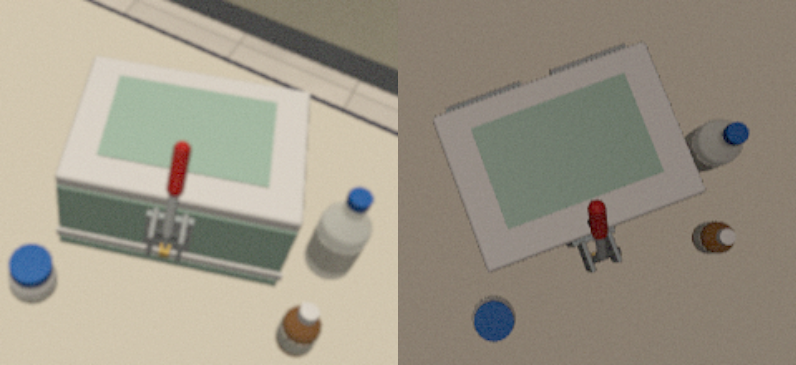

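Lid flat and lever leaning over it, with its tip near (597,208) in the top crop and (181,149) in the scene crop; the bystanders haven't moved. I'll check the lever tip against the model at 1.2 rad and hand in.

```bash
python3 - <<'E'
from fit import *
p=np.load("p.npy")
for l in(.9,1.2):
    t=model([*p[:5],l])[2]; print(l,proj(S,t),proj(T,t))
print("seen",[260+181/1.66,120+149/1.66],[265+(597-398)/1.66,90+208/1.66])
print(env.job_done())
E
```

```text
0.9 [[368.21401833 218.28079   ]] [[391.78398757 228.92923168]]
1.2 [[369.92756372 210.62057662]] [[385.08372067 215.30418496]]
seen [369.03614457831327, 209.75903614457832] [384.87951807228916, 215.30120481927713]
the job is handed in; nothing more can be done
None
```

The lid was pushed fully shut first, then the lever was pushed past centre and snapped to its locked end (about 1.2 rad). The bottles and the jar stayed where they were, the robot is clear of everything, and the job is handed in at about 10 s.

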